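# Front up a bay of brass nipples with a stock rake

## Robot

A 6-joint arm with a two-finger parallel gripper is mounted at the origin on the work surface. World frame = base frame: x ahead of the robot, y to its left, z up, the work surface at z = 0. Lengths are in m, angles in rad, forces in N, time in s.
With the tool pointing down it reaches from about 0.275 to 0.775 m from the base axis. Payload 14.6 kg.
Tool frame: the origin (TCP) lies midway between the tips of the shut fingers; the grasp point (between the pads) lies 19 mm behind it (manip.grasp_offset is the distance from the TCP to the grasp point, in m); z points along the fingers, y is the direction in which the jaws open and shut (so a half turn about z gives the same grasp; the last joint's range is limited). The gripper opens to 85 mm and grips with 20 to 120 N. Pads are 22 mm wide; open, the fingers measure 114 mm over their backs; the gripper's body (76 mm by 85 mm) begins 54 mm behind the grasp point. The pads swing forward as they close: fully open they stand 13 mm farther back than shut.
Start: joints at [-1.27, 0.263, -0.048, 1.259, 0, 1.415], TCP at [0.231, -0.471, 0.211] pointing down, gripper open.
Joint ranges: [-2.65, 2.65], [-0.89, 1.7], [-1.18, 1.37], [-2.13, 2.11], [-1.35, 1.29], [-3.14, 3.14]. Speed limits (rad/s): [1.89, 1.89, 2.57, 2.79, 3.14, 3.14].

## Interface

Orientations are given as a 3x3 rotation matrix whose columns are the frame's x, y, z axes.
In Python, from workcell import manip gives the robot as it stands. The module is installed in compiled form; this text tells all that it offers.
- The arm moves only by the shell command python3 -m pendant 'ROWS' [FORCE]. ROWS is JSON, a list that holds one entry, the list of rows, each a list of 5 numbers: the shift along the tool's x, y, z in m, then the turn about the tool's z in rad, then the opening, from 0 (shut) to 1 (fully open). A call has 1 to 8 rows; each row is the pose to reach, as a shift and turn from the pose commanded when the call began, along the tool's axes at that moment; what a row does not reach only later rows make up. A row lasts 1/8 s, in which the tool goes at most 62.5 mm and 10.7 degrees, less where a joint would pass 70% of its speed; a pose out of reach is approached as far as the arm can. A call with a gripper value outside its range is refused whole. The fingers move at their own pace and stop on an object; FORCE is the grip in N (left out, the last holds). Time passes only in rows, so rows that repeat a pose let the fingers close. It gives the time, the measured TCP pose, the force and the opening at its end, in the units of the state.
- manip.state(): the state, without advancing time (a new reading comes with each control period).
- manip.camera(name): name is "scene" or "top" or "wrist"; returns a dict with "image" (420x560x3 uint8, red, green, blue), "depth" (420x560 float32, m along the optical axis (not along the pixel's ray), 0 where there is no reading), "fx", "fy", "cx", "cy" (pixels), "cam_to_world" (4x4, takes a point from camera to world coordinates). Camera axes: x right, y down, z forward; pixel columns grow to the right and rows downward; lengths in m; the calibration is good to about 2 mm. A picture is of the moment at which its call begins.
- manip.job_done(): hands the job in, once; it reports no verdict.
The state is a dict: "time": time; "qpos": joint angles; "qd": joint speeds; "joint_efforts": joint torques, N m; "ee_pos": TCP position; "tcp_rot": TCP orientation; "wrist_force": force on the tool from outside, world axes, zero at the start; "wrist_torque": the same for the moment, N m; "finger_gap": finger opening in m.
Only numpy, scipy, OpenCV 4.12 (cv2) and the standard library are available. Lean on these libraries where they do the work, as an engineer would, in place of code of your own. Each camera call takes 0.05 s, during which the arm holds its last target. There are 200 camera calls.

## Task

The brass nipples lie scattered in the two lanes of the shelf bay. Take the hand rake from its rest and, reaching in under the upper shelf, comb the nipples of each lane forward until they lie flat in neat parallel rows against the front lip, one close behind the other, moving them with the rake only and keeping each in its lane. Then stand the rake back on its rest as it stood before, and leave the carton, tin and valve where they are.

Things in the scene. Friction and masses are not known exactly. Their poses are not given: they have to be found in the camera images.
- bay: fixed shelf bay: white steel deck, top 50 mm above the counter, 280 mm deep, 345 mm wide. Origin at counter height at the inner face of the front lip, mid-width; x into the bay's depth, y along the lip, z up. Lip 28 mm above the deck, 6 mm thick. Wire dividers 45 mm high, 5 mm thick, along x at y = -164.5, 0, 164.5 mm, from the lip to x = 272 mm, make two lanes
- lane_left (a point): point on the deck at the inner face of the lip, middle of the left lane (bay y = +82 mm); the lane is 159 mm wide clear
- lane_right (a point): the same for the right lane (bay y = -82 mm)
- upper_edge (a point): middle of the front edge of the upper wire shelf, at its underside: bay x = 125 mm, 338 mm above the counter. The shelf covers both lanes from there back to posts at the rear corners (bay x = 284 mm); the front 125 mm of the lanes is open above. The white price rail along this edge stands 30 mm high
- rake: hand rake, 0.18 kg. Origin: middle of the line of tine tips; z up the tines, y along the head. Six 6 mm steel tines over 90 mm (y), below a head bar 14 x 90 x 12 mm centred 40 mm above the tips. From (0, 0, 42 mm) the handle rises leaning 32 degrees from z towards -x: thin neck, then a square wooden grip 22 x 22 mm from 45 to 195 mm along it. Tines upright = handle leans 32 degrees
- rake_grip (a point): point on the axis of the rake's wooden handle, 165 mm along it: 87 mm in -x and 182 mm in z from the rake's origin; a good place to grip, faces across y 22 mm apart
- rest: fixed dark steel rest on which the rake stands, tines upright. Origin at counter height below the tine tips; axes as the resting rake's. Plate 6 mm thick, 120 mm wide (y), x = -105 to 25 mm, 12 mm toe strip at x = 12 to 16 mm. A post holds a 10 mm cross bar (axis x = -59, z = 111 mm) under the handle 85 mm along it, with side prongs about 36 mm apart; open upwards
- rest_foot (a point): point on the rest's plate (6 mm above the counter) where the middle of the tine tips stands when the rake is on its rest
- carton: bystander: loose open cardboard box 120 x 90 x 75 mm with steel fittings, origin under its centre
- tin: bystander: tin of jointing paste, 72 mm diameter, 100 mm high, origin under its centre
- valve: bystander: ball valve on a 90 mm pipe with a flat lever, 56 mm high, origin under its centre
- nipple_1: brass hex pipe nipple lying askew (up to 0.45 rad from parallel to the lip) on the deck of the left lane (+ y of the bay): 110 mm long, 22 mm across flats, 25.4 mm across corners, short round threaded ends, 0.2 kg. Origin at its centre, 61 mm above the counter when flat on the deck; own y axis along its length
- nipple_2: brass hex pipe nipple lying askew (up to 0.45 rad from parallel to the lip) on the deck of the left lane (+ y of the bay): 110 mm long, 22 mm across flats, 25.4 mm across corners, short round threaded ends, 0.2 kg. Origin at its centre, 61 mm above the counter when flat on the deck; own y axis along its length
- nipple_3: brass hex pipe nipple lying askew (up to 0.45 rad from parallel to the lip) on the deck of the right lane (- y of the bay): 110 mm long, 22 mm across flats, 25.4 mm across corners, short round threaded ends, 0.2 kg. Origin at its centre, 61 mm above the counter when flat on the deck; own y axis along its length
- nipple_4: brass hex pipe nipple lying askew (up to 0.45 rad from parallel to the lip) on the deck of the right lane (- y of the bay): 110 mm long, 22 mm across flats, 25.4 mm across corners, short round threaded ends, 0.2 kg. Origin at its centre, 61 mm above the counter when flat on the deck; own y axis along its length
Mind the look-alikes: they are no part of the job. What is shaped like the rake but blue is not meant. Leave any green look-alike of the rest alone.

How it is judged:
On the way, in this order (a step that is already met when the one before it is completed fails the run):
1. the rake is lifted off its rest (distance between rake and rest_foot above 0.06 m), for 0.2 s.
2. all four nipples lie in rows at the front lip while the rake is off its rest (x of nipple_1 in the frame of bay between 0 and 0.055 m and angle between the y axis of each of nipple_1, nipple_2, nipple_3, nipple_4 and the y axis of bay, either way round below 0.14 rad and height (world z) of each of nipple_1, nipple_2, nipple_3, nipple_4 below 0.068 m and y of each of nipple_1, nipple_2 in the frame of bay above 0 m and x of nipple_2 in the frame of bay between 0 and 0.055 m and x of nipple_3 in the frame of bay between 0 and 0.055 m and y of each of nipple_3, nipple_4 in the frame of bay below 0 m and x of nipple_4 in the frame of bay between 0 and 0.055 m and distance between rake and rest_foot above 0.06 m), for 0.2 s.
At the end, for the whole second after the job is handed in: Each nipple lies flat on the deck in its own lane, centre under 55 mm behind the lip's inner face, within 0.14 rad of parallel to the lip; the rake stands on its rest, middle of its tine tips within 30 mm of the foot point, tines within 0.2 rad of upright; all at rest (x of nipple_1 in the frame of bay between 0 and 0.055 m and angle between the y axis of each of nipple_1, nipple_2, nipple_3, nipple_4 and the y axis of bay, either way round below 0.14 rad and height (world z) of each of nipple_1, nipple_2, nipple_3, nipple_4 below 0.068 m and y of each of nipple_1, nipple_2 in the frame of bay above 0 m and x of nipple_2 in the frame of bay between 0 and 0.055 m and x of nipple_3 in the frame of bay between 0 and 0.055 m and y of each of nipple_3, nipple_4 in the frame of bay below 0 m and x of nipple_4 in the frame of bay between 0 and 0.055 m and linear speed of each of nipple_1, nipple_2, nipple_3, nipple_4, rake below 0.02 m/s and distance between rake and rest_foot below 0.03 m and angle between rake's own z axis and vertical below 0.2 rad); the robot touches nothing.
It fails at once if a nipple is touched with the gripper or the arm instead of the rake (contact force between any of the fingers, the arm and nipple_1 above 1 N or contact force between any of the fingers, the arm and nipple_2 above 1 N or contact force between any of the fingers, the arm and nipple_3 above 1 N or contact force between any of the fingers, the arm and nipple_4 above 1 N).
It fails at once if a bystander (carton, tin or valve) is moved by more than 30 mm (distance of any of carton, tin, valve from where it was at the start of the episode above 0.03 m).
It also fails if it takes over 64 s, if anything falls off the work surface, if the arm or the gripper's body presses on something with over 40 N, if the wrist force passes 120 N, or if a joint passes its speed limit or range.

## Working session

There is one attempt and no reset: what is moved stays moved. The work goes in short steps, Python scripts to look and compute and a shell command to move; the robot and the scene stay as the last step left them, time stands still between calls to the robot, and variables do not carry over. Pictures are saved under pics/ and viewed, about 8 in all and at most 12, crops included, and the job is handed in when it is done.

```bash
mkdir -p pics; python3 - <<'E'
from workcell import manip
import cv2,numpy as np
ims=[]
for n in("scene","top"):
    c=manip.camera(n);np.savez(f"pics/{n}0.npz",**c)
    print(n,c["fx"],c["cx"],c["cy"],np.round(c["cam_to_world"],3).tolist())
    cv2.imwrite(f"pics/{n}0.png",cv2.resize(c["image"][:,:,::-1],(784,588),interpolation=cv2.INTER_CUBIC))
s=manip.state();print({k:np.round(v,3).tolist() for k,v in s.items()},manip.grasp_offset)
E
```

```text
scene 457.8816036908405 281.13544687247344 211.12117864889814 [[0.864, 0.304, -0.401, 1.014], [0.503, -0.515, 0.694, -0.758], [0.004, -0.802, -0.598, 0.991], [0.0, 0.0, 0.0, 1.0]]
top 529.9894749007703 281.2795586154457 207.7033078748409 [[-0.019, -0.983, 0.185, 0.242], [-1.0, 0.018, -0.007, 0.123], [0.004, -0.185, -0.983, 1.607], [0.0, 0.0, 0.0, 1.0]]
{'time': 0.1, 'qpos': [-1.27, 0.264, -0.049, 1.259, 0.0, 1.416], 'qd': [0.001, -0.003, 0.002, 0.001, -0.0, -0.0], 'joint_efforts': [0.005, -63.858, 38.506, 0.01, -0.0, 0.0], 'ee_pos': [0.231, -0.471, 0.211], 'tcp_rot': [[0.898, 0.44, -0.0], [0.44, -0.898, 0.001], [0.0, -0.001, -1.0]], 'wrist_force': [-0.066, 0.988, -0.338], 'wrist_torque': [0.02, 0.015, 0.012], 'finger_gap': 0.085} 0.0187
```

View pics/scene0.png

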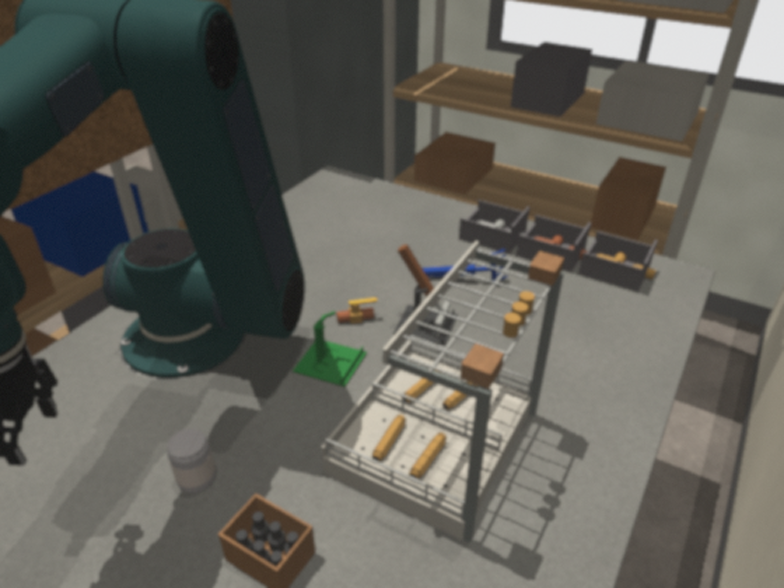

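View pics/top0.png

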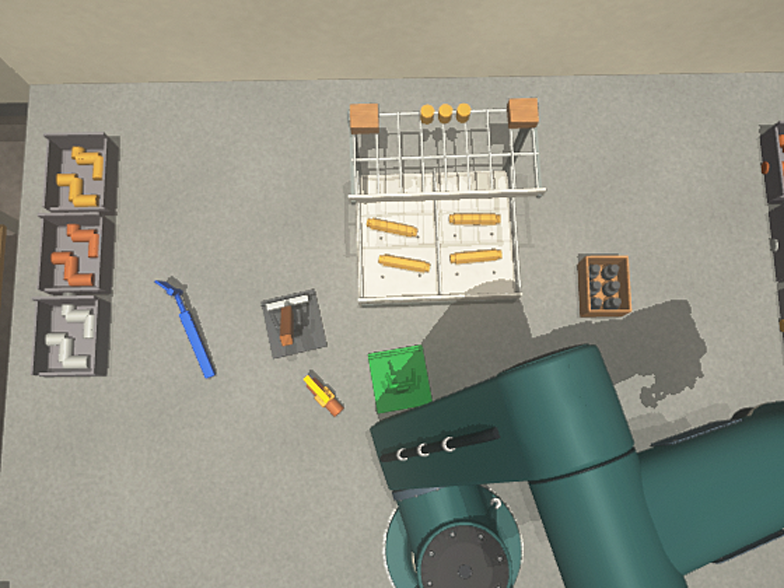

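The scene shows a brown-handled rake on a dark rest at top px (295,322). The blue look-alike is at (190,330), and the empty green rest is at (400,378). The brown rake on the dark rest fits the description. The four nipples are at about (392,227), (404,263), (474,218) and (476,257). The valve is at (322,393), the carton at (605,285), and the tin at scene px (192,460).

```bash
cat > h.py <<'E'
import numpy as np,cv2
def P(c):
    v,u=np.mgrid[:420,:560];d=c["depth"]
    p=np.stack([(u-c["cx"])/c["fx"]*d,(v-c["cy"])/c["fy"]*d,d],-1)
    M=c["cam_to_world"];return p@M[:3,:3].T+M[:3,3]
def ray(c,u,v,z):
    M=c["cam_to_world"];r=M[:3,:3]@np.array([(u-c["cx"])/c["fx"],(v-c["cy"])/c["fy"],1]);o=M[:3,3]
    return o+r*(z-o[2])/r[2]
def nip(c,box):
    x0,y0,x1,y1=box;h=cv2.cvtColor(c["image"],cv2.COLOR_RGB2HSV)
    m=cv2.inRange(h,(10,110,90),(30,255,255));k=np.zeros_like(m);k[y0:y1,x0:x1]=m[y0:y1,x0:x1]
    n,l,s,ce=cv2.connectedComponentsWithStats(k);out=[]
    for i in range(1,n):
        if s[i,4]<30: continue
        v,u=np.nonzero(l==i)
        q=np.array([ray(c,a,b,.066) for a,b in zip(u,v)],np.float32)[:,:2]
        (cx,cy),(w,hh),a=cv2.minAreaRect(q*1000)
        _,ev=np.linalg.eigh(np.cov(q.T));d=ev[:,1];d=d*np.sign(d[1])
        out.append((cx,cy,max(w,hh),min(w,hh),np.arctan2(-d[0],d[1])))
    return out
E
python3 - <<'E'
from h import *
c=dict(np.load("pics/top0.npz"));p=P(c);im=c["image"];h=cv2.cvtColor(im,cv2.COLOR_RGB2HSV)
v,u=np.mgrid[:420,:560]
def rect(m,name):
    q=p[m][:,:2].astype(np.float32)*1000
    print(name,m.sum(),np.round(cv2.minAreaRect(q),1) if 0 else cv2.minAreaRect(q),"z",np.percentile(p[m][:,2],[5,50,95]).round(3),q.min(0),q.max(0))
reg=(u>245)&(u<385)&(v>125)&(v<220);white=(h[...,1]<45)&(h[...,2]>110)
rect(reg&white&(abs(p[...,2]-.05)<.006),"deck")
rect(reg&white&(abs(p[...,2]-.078)<.008)&(v>205),"lip")
print("zlip",p[200:222,300,2].round(3),p[200:222,300,0].round(3))
for x in (265,280,340,360):print("rail col",x,[(r,*p[r,x,[0,2]].round(3)) for r in range(130,146,2)])
R=(u>180)&(u<236)&(v>200)&(v<262)
rect(R&(abs(p[...,2]-.006)<.008)&(h[...,2]<110),"plate")
b=R&(h[...,1]>90)&((h[...,0]<15))&(p[...,2]>.07)
rect(b,"grip");q=p[b];q=q[np.argsort(q[:,2])];print(q[::max(1,len(q)//10)].round(3).tolist())
w=R&(h[...,1]<50)&(h[...,2]>150);rect(w,"head")
b=R&(v<230)&(p[...,2]>.03)&(p[...,2]<.06);rect(b,"headz")
print([ [round(t,3) for t in n] for n in nip(c,(245,130,375,205))])
A=cv2.resize(im[190:280,170,:][:0] if 0 else im[190:280,170:260,::-1],(580,580),interpolation=cv2.INTER_CUBIC)
cv2.imwrite("pics/rake1.png",A)
# tin / scene
s=dict(np.load("pics/scene0.npz"));ps=P(s);print("tin top",ps[315:325,130:142].reshape(-1,3).mean(0).round(3))
print("scene nip",[[round(t,3) for t in n] for n in nip(s,(250,260,350,345))])
E
```

```text
deck 6340 ((654.6278076171875, 18.264938354492188), (285.3605651855469, 343.8213195800781), 1.240553855895996) z [0.045 0.05  0.055] [ 509.81354 -156.41469] [793.93854 191.37492]
lip 285 ((519.1078491210938, 15.835922241210938), (13.312186241149902, 340.6273193359375), 1.2874393463134766) z [0.072 0.078 0.084] [ 509.9351  -154.48418] [529.4642  186.10219]
zlip [ 0.055  0.048  0.053  0.053  0.053  0.051  0.046  0.051  0.052  0.054
  0.05   0.083  0.076  0.079  0.059  0.043  0.033  0.01  -0.002 -0.002
  0.    -0.002] [0.556 0.555 0.551 0.548 0.544 0.542 0.54  0.536 0.533 0.529 0.527 0.518
 0.516 0.513 0.513 0.513 0.512 0.512 0.511 0.508 0.505 0.502]
rail col 265 [(130, np.float64(0.78), np.float64(0.048)), (132, np.float64(0.773), np.float64(0.049)), (134, np.float64(0.765), np.float64(0.054)), (136, np.float64(0.759), np.float64(0.051)), (138, np.float64(0.754), np.float64(0.048)), (140, np.float64(0.643), np.float64(0.369)), (142, np.float64(0.643), np.float64(0.353)), (144, np.float64(0.735), np.float64(0.047))]
rail col 280 [(130, np.float64(0.779), np.float64(0.046)), (132, np.flo
[... 1853 characters left out ...]
0507812, 339.3018493652344), (14.661591529846191, 88.89543914794922), 11.135810852050781) z [0.045 0.051 0.057] [499.49292 294.87308] [528.50995 383.20914]
[[685.709, -63.908, 105.853, 21.877, np.float64(-0.031)], [671.586, 114.791, 108.768, 23.174, np.float64(-0.231)], [603.835, -63.675, 107.042, 23.137, np.float64(0.082)], [591.627, 89.902, 108.726, 22.952, np.float64(-0.191)]]
tin top [ 0.342 -0.299  0.113]
scene nip [[669.523, 184.919, 52.925, 30.017, np.float64(-1.339)], [593.174, 73.762, 57.176, 21.079, np.float64(-0.191)], [667.585, 80.428, 45.945, 19.471, np.float64(-0.192)], [606.771, -66.144, 108.243, 20.922, np.float64(0.096)], [689.763, -66.745, 106.414, 21.0, np.float64(-0.01)]]
```

View pics/rake1.png

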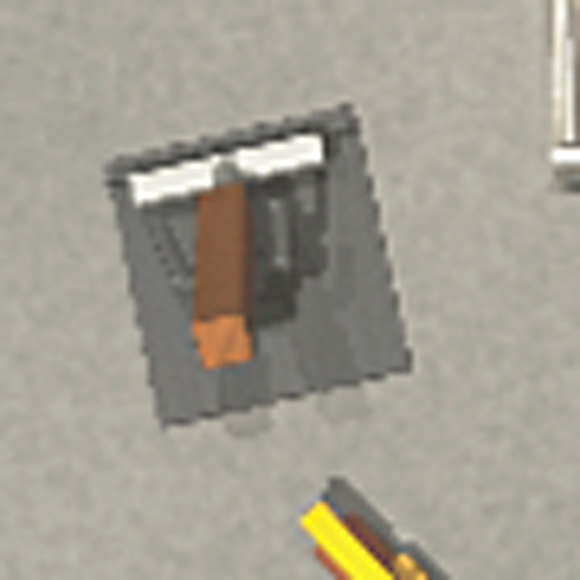

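The crop confirms it: a brown wooden handle and a white head bar, standing on the dark grey rest plate. Next I lift and swing over towards it.

```bash
python3 -m pendant '[[[0,0,-0.09,0,1],[0.06,-0.07,-0.1,-0.19,1],[0.11,-0.13,-0.1,-0.37,1],[0.15,-0.18,-0.1,-0.55,1],[0.19,-0.23,-0.1,-0.74,1],[0.23,-0.28,-0.1,-0.92,1],[0.27,-0.33,-0.1,-1.1,1],[0.31,-0.37,-0.1,-1.29,1]]]'
cat >> h.py <<'E'
FOOT=np.array([.515,.338]);RY=.205;BAY=np.array([.518,.0155]);BY=.022
def goto(x,y,z,yaw):
    from workcell import manip
    s=manip.state();R=s["tcp_rot"];d=R.T@(np.array([x,y,z])-s["ee_pos"])
    t=(yaw-np.arctan2(R[1,0],R[0,0])+np.pi)%(2*np.pi)-np.pi
    print("t",round(s["time"],2),"shift",d.round(4),"turn",round(-t,3),"F",s["wrist_force"].round(1),"gap",round(s["finger_gap"],4),"q",s["qpos"].round(2),"ee",s["ee_pos"].round(4))
def bay(x,y,z,yaw=0,**k):
    c,s=np.cos(BY),np.sin(BY);goto(BAY[0]+c*x-s*y,BAY[1]+s*x+c*y,z,np.pi+BY+yaw)
def rest(x,z):
    goto(FOOT[0]+x*np.cos(RY),FOOT[1]+x*np.sin(RY),z,np.pi+RY)
E
python3 -c "
from h import *
rest(-.0945,.29)"
```

```text
time: 1.1
ee_pos: [0.3309, -0.0581, 0.311]
tcp_rot: [[-0.151, 0.989, 0.0], [0.989, 0.151, -0.0], [-0.0, 0.0, -1.0]]
wrist_force: [1.8, -1.4, 0.2]
finger_gap: 0.0857
t 1.1 shift [0.3588 0.1473 0.021 ] turn -1.625 F [ 1.8 -1.4  0.2] gap 0.0857 q [-0.42 -0.08 -0.17  1.48  0.    1.  ] ee [ 0.3309 -0.0581  0.311 ]
```

```bash
python3 -m pendant '[[[0.05,0.02,0,-0.18,1],[0.1,0.04,0,-0.36,1],[0.15,0.06,0,-0.54,1],[0.2,0.08,0,-0.72,1],[0.24,0.1,0,-0.9,1],[0.28,0.12,0,-1.08,1],[0.31,0.13,0,-1.26,1],[0.33,0.14,0,-1.44,1]]]' >/dev/null
python3 -m pendant '[[[0,0,0,0,1],[0,0,0,0,1]]]' >/dev/null
python3 -c "
from h import *
rest(-.0945,.26)"
```

```text
t 2.35 shift [-0.0014  0.0325  0.0508] turn -0.193 F [-0.2  0.5  0.7] gap 0.0856 q [ 0.44  0.23  0.17  1.51 -0.    0.42] ee [0.4215 0.2862 0.3108]
```

```bash
python3 -m pendant '[[[0,0.03,0.02,-0.18,1],[-0.0014,0.0325,0.035,-0.193,1],[-0.0014,0.0325,0.035,-0.193,1],[-0.0014,0.0325,0.035,-0.193,1]]]' >/dev/null
python3 - <<'E'
from h import *
from workcell import manip
rest(-.0945,.182)
c=manip.camera("wrist");cv2.imwrite("pics/w1.png",c["image"][:,:,::-1])
p=P(c);h=cv2.cvtColor(c["image"],cv2.COLOR_RGB2HSV)
b=(h[...,1]>90)&(h[...,0]<16)&(p[...,2]>.1)&(p[...,2]<.23)&(np.hypot(p[...,0]-.45,p[...,1]-.325)<.08)
q=p[b];print(b.sum());
s=manip.state();R=s["tcp_rot"];l=(q-s["ee_pos"])@R
for lo in np.arange(.1,.22,.02):
    k=(q[:,2]>lo)&(q[:,2]<=lo+.02)
    if k.sum()>20:print(round(lo+.01,2),k.sum(),l[k].min(0).round(4),l[k].max(0).round(4),q[k].mean(0).round(4))
E
```

```text
t 2.85 shift [0.0003 0.0002 0.0948] turn 0.001 F [0.2 0.6 0.6] gap 0.0852 q [ 0.49  0.26  0.12  1.43 -0.    0.29] ee [0.4227 0.3186 0.2768]
1423
0.11 51 [-0.0717 -0.0072  0.1579] [-0.0617  0.0118  0.1734] [0.4878 0.3346 0.1121]
0.13 75 [-0.0605 -0.0077  0.1374] [-0.0471  0.013   0.1557] [0.4758 0.3322 0.1312]
0.15 88 [-0.0492 -0.0087  0.1169] [-0.0341  0.0126  0.1366] [0.4637 0.3292 0.1509]
0.17 116 [-0.0356 -0.0085  0.097 ] [-0.0235  0.0127  0.1158] [0.4517 0.327  0.1701]
0.19 142 [-0.0234 -0.0086  0.0772] [-0.011   0.0122  0.0967] [0.4395 0.324  0.1901]
0.21 951 [-0.0108 -0.0091  0.0581] [0.0182 0.0127 0.0768] [0.4161 0.3192 0.2121]
```

View pics/w1.png

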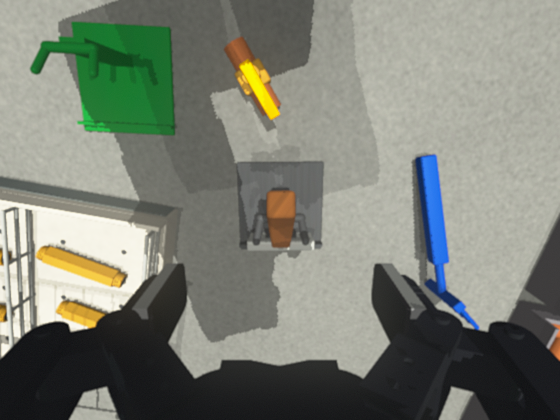

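The wrist view shows the handle at (281,215), centred between the jaws with about a 2 mm offset. I descend and grip.

```bash
python3 -m pendant '[[[0,0.002,0.05,0,1],[0,0.002,0.094,0,1],[0,0.002,0.094,0,1],[0,0.002,0.094,0,0],[0,0.002,0.094,0,0],[0,0.002,0.094,0,0],[0,0.002,0.094,0,0],[0,0.002,0.094,0,0]]]' 50
python3 -c "
from h import *
rest(-.0945,.25)"
```

```text
time: 3.9
ee_pos: [0.4223, 0.3213, 0.1823]
tcp_rot: [[-0.978, -0.207, 0.0], [-0.207, 0.978, 0.0], [-0.0, 0.0, -1.0]]
wrist_force: [-0.0, -0.1, 4.4]
finger_gap: 0.0204
t 3.9 shift [ 0.0003 -0.0025 -0.0677] turn 0.003 F [-0.  -0.1  4.4] gap 0.0204 q [ 0.5   0.28 -0.1   1.19  0.    0.29] ee [0.4223 0.3213 0.1823]
```

```bash
python3 -m pendant '[[[0,0,-0.04,0,0],[0,0,-0.09,0,0],[0,0,-0.13,0,0],[0,0,-0.13,0,0],[0,0,-0.13,0,0]]]' 120
python3 -c "
from h import *
bay(-.08,.080,.312)"
```

```text
time: 4.53
ee_pos: [0.422, 0.3211, 0.3109]
tcp_rot: [[-0.978, -0.206, -0.001], [-0.206, 0.978, -0.001], [0.001, -0.0, -1.0]]
wrist_force: [-0.0, -1.0, -1.8]
finger_gap: 0.0184
t 4.53 shift [ 0.033  -0.2254 -0.001 ] turn 0.186 F [-0.  -1.  -1.8] gap 0.0184 q [0.5  0.27 0.23 1.53 0.   0.29] ee [0.422  0.3211 0.3109]
```

```bash
python3 -m pendant '[[[0.01,-0.06,0,0.05,0],[0.02,-0.12,0,0.1,0],[0.03,-0.17,0,0.15,0],[0.033,-0.215,0,0.186,0],[0.033,-0.2254,0,0.186,0],[0.033,-0.2254,0,0.186,0],[0.033,-0.2254,0,0.186,0]]]' >/dev/null
cat >> h.py <<'E'
def look(tag,view=False):
    """rake head bar + handle in tool frame, from top depth"""
    from workcell import manip
    s=manip.state();c=manip.camera("top");p=P(c);h=cv2.cvtColor(c["image"],cv2.COLOR_RGB2HSV)
    cv2.imwrite(f"pics/{tag}.png",cv2.resize(c["image"][110:250,170:400,::-1],(782,476),interpolation=cv2.INTER_CUBIC))
    return s,c,p,h
E
python3 - <<'E'
from h import *
bay(-.08,.080,.312)
s,c,p,h=look("t2")
from workcell import manip
q=manip.camera("scene");cv2.imwrite("pics/s2.png",cv2.resize(q["image"][150:400,150:450,::-1],(720,600),interpolation=cv2.INTER_CUBIC))
for n,cc in(("top",c),("scene",q)):
    p=P(cc);l=(p-s["ee_pos"])@s["tcp_rot"]
    h=cv2.cvtColor(cc["image"],cv2.COLOR_RGB2HSV)
    m=(h[...,1]<60)&(l[...,2]>.075)&(l[...,2]<.19)&(abs(l[...,1])<.06)&(l[...,0]<-.05)&(l[...,0]>-.15)
    k=l[m];print(n,m.sum(),[(round(z,3),(abs(k[:,2]-z)<.005).sum(),*[np.median(k[abs(k[:,2]-z)<.005],0).round(3)]) for z in np.arange(.08,.19,.01)])
E
```

```text
t 5.4 shift [-0.     -0.001  -0.0005] turn 0.001 F [ 0.2  0.5 -1.4] gap 0.0181 q [0.03 0.11 0.03 1.49 0.   0.01] ee [0.4362 0.0947 0.3115]
top 0 [(np.float64(0.08), np.int64(0), array([nan, nan, nan])), (np.float64(0.09), np.int64(0), array([nan, nan, nan])), (np.float64(0.1), np.int64(0), array([nan, nan, nan])), (np.float64(0.11), np.int64(0), array([nan, nan, nan])), (np.float64(0.12), np.int64(0), array([nan, nan, nan])), (np.float64(0.13), np.int64(0), array([nan, nan, nan])), (np.float64(0.14), np.int64(0), array([nan, nan, nan])), (np.float64(0.15), np.int64(0), array([nan, nan, nan])), (np.float64(0.16), np.int64(0), array([nan, nan, nan])), (np.float64(0.17), np.int64(0), array([nan, nan, nan])), (np.float64(0.18), np.int64(0), array([nan, nan, nan]))]
  return _methods._mean(a, axis=axis, dtype=dtype,
  ret = um.true_divide(
```

View pics/s2.png

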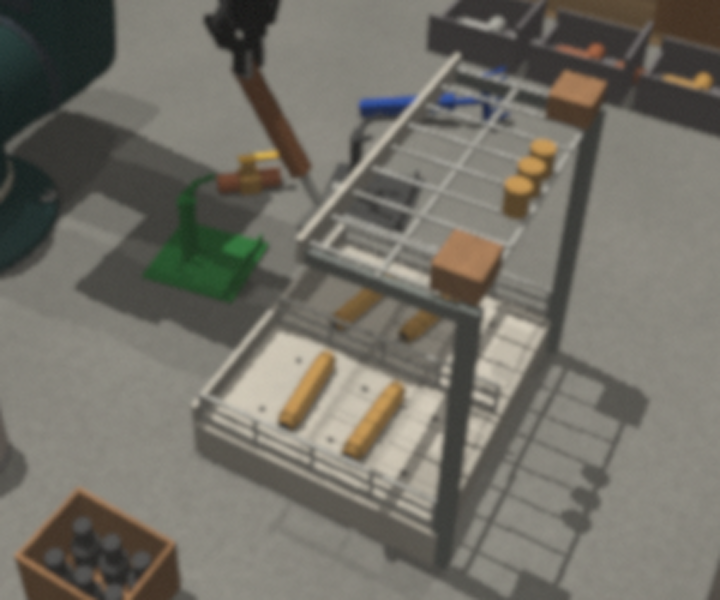

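The brown rake is securely held, with the handle running from crop px (250,75) to (305,175) and the head behind the rail over the left lane. The gripper body would meet the price rail before upright tines got behind the rear nipples. I'll lean the rake about 0.15 rad in the jaws by pulling the tines against the inside of the lip.

```bash
python3 -m pendant '[[[0,0,0.05,0,0],[0,0,0.08,0,0],[0,0,0.08,0,0],[0.01,0,0.08,0,0],[0.02,0,0.084,0,0],[0.03,0,0.09,0,0],[0.04,0,0.095,0,0],[0.04,0,0.095,0,0]]]' 40
python3 -m pendant '[[[-0.01,0,-0.01,0,0],[-0.02,0,-0.06,0,0],[-0.02,0,-0.08,0,0],[-0.02,0,-0.08,0,0]]]' 120
python3 - <<'E'
from h import *
bay(-.05,.080,.28)
from workcell import manip
s=manip.state();q=manip.camera("scene")
cv2.imwrite("pics/s3.png",cv2.resize(q["image"][150:300,200:350,::-1],(600,600),interpolation=cv2.INTER_CUBIC))
for n,cc in(("scene",q),):
    p=P(cc);l=(p-s["ee_pos"])@s["tcp_rot"]
    h=cv2.cvtColor(cc["image"],cv2.COLOR_RGB2HSV)
    m=(l[...,2]>.0)&(l[...,2]<.19)&(abs(l[...,1])<.06)&(l[...,0]<-.0)&(l[...,0]>-.17)
    k=l[m]
    for z in np.arange(.02,.19,.01):
        a=k[abs(k[:,2]-z)<.005]
        if len(a)>3:print(round(z,2),len(a),np.median(a,0).round(3))
E
```

```text
time: 6.5
ee_pos: [0.3959, 0.0927, 0.217]
tcp_rot: [[-1.0, -0.022, 0.001], [-0.022, 1.0, -0.001], [-0.001, -0.001, -1.0]]
wrist_force: [2.9, -0.3, -0.9]
finger_gap: 0.0182
time: 7.0
ee_pos: [0.4167, 0.0934, 0.2975]
tcp_rot: [[-1.0, -0.022, 0.001], [-0.022, 1.0, 0.0], [-0.001, 0.0, -1.0]]
wrist_force: [1.1, 0.4, -3.0]
finger_gap: 0.0182
t 7.0 shift [-0.0495 -0.0001  0.0176] turn 0.0 F [ 1.1  0.4 -3. ] gap 0.0182 q [ 0.03  0.08 -0.05  1.44  0.    0.01] ee [0.4167 0.0934 0.2975]
0.02 49 [-0.04  -0.008  0.021]
0.03 45 [-0.049 -0.007  0.03 ]
0.04 49 [-0.055 -0.008  0.04 ]
0.05 49 [-0.064 -0.008  0.051]
0.06 43 [-0.072 -0.008  0.06 ]
0.07 49 [-0.08  -0.005  0.07 ]
0.08 38 [-0.087 -0.006  0.079]
0.09 22 [-0.087 -0.006  0.089]
0.1 22 [-0.098 -0.     0.099]
0.11 18 [-0.106 -0.     0.111]
0.12 62 [-0.112  0.002  0.122]
0.13 4 [-0.109 -0.011  0.125]
```

```bash
python3 -m pendant '[[[-0.05,0.005,0.01,0,0],[-0.1,0.005,0.02,0,0],[-0.14,0.005,0.025,0,0],[-0.16,0.005,0.025,0,0],[-0.168,0.005,0.025,0,0],[-0.168,0.005,0.025,0,0],[-0.168,0.005,0.025,0,0]]]'
python3 - <<'E'
from h import *
from workcell import manip
bay(.068,.085,.2175)
q=manip.camera("scene");c=manip.camera("top")
A=cv2.resize(q["image"][130:340,220:420,::-1],(400,420),interpolation=cv2.INTER_CUBIC)
B=cv2.resize(c["image"][60:270,200:400,::-1],(400,420),interpolation=cv2.INTER_CUBIC)
cv2.imwrite("pics/m4.png",np.hstack([A,B]))
E
```

```text
time: 7.92
ee_pos: [0.5835, 0.1021, 0.2721]
tcp_rot: [[-1.0, -0.022, -0.0], [-0.022, 1.0, 0.0], [0.0, 0.0, -1.0]]
wrist_force: [-0.0, 0.4, -2.4]
finger_gap: 0.0188
t 7.92 shift [-0.0006 -0.0002  0.0546] turn 0.0 F [-0.   0.4 -2.4] gap 0.0188 q [0.04 0.38 0.29 1.48 0.   0.01] ee [0.5835 0.1021 0.2721]
```

View pics/m4.png

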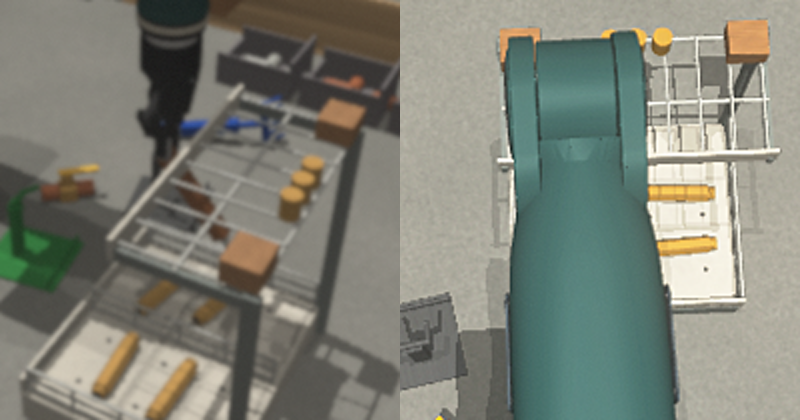

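The hand is clear in front of the rail (left half, about (165,110)), and the handle passes under the shelf. I lower behind the rear nipple.

```bash
python3 -m pendant '[[[-0.002,0,0.02,0,0],[-0.002,0,0.04,0,0],[-0.002,0,0.05,0,0],[-0.002,0,0.053,0,0],[-0.002,0,0.053,0,0]]]'
python3 - <<'E'
from h import *
from workcell import manip
bay(.068,.085,.2175)
q=manip.camera("scene");p=P(q);s=manip.state();l=(p-s["ee_pos"])@s["tcp_rot"]
m=(l[...,2]>.0)&(l[...,2]<.19)&(abs(l[...,1])<.06)&(l[...,0]<-.0)&(l[...,0]>-.14)
k=l[m]
for z in np.arange(.04,.17,.01):
    a=k[abs(k[:,2]-z)<.005]
    if len(a)>3:print(round(z,2),len(a),np.median(a,0).round(3))
E
```

```text
time: 8.65
ee_pos: [0.5864, 0.1021, 0.2195]
tcp_rot: [[-1.0, -0.022, 0.001], [-0.022, 1.0, 0.0], [-0.001, 0.0, -1.0]]
wrist_force: [-0.8, -0.1, -1.5]
finger_gap: 0.0181
t 8.65 shift [ 0.0023 -0.0001  0.002 ] turn -0.0 F [-0.8 -0.1 -1.5] gap 0.0181 q [0.04 0.38 0.16 1.34 0.   0.01] ee [0.5864 0.1021 0.2195]
0.04 26 [-0.059 -0.008  0.042]
0.05 27 [-0.065 -0.001  0.05 ]
0.06 34 [-0.071 -0.008  0.06 ]
0.07 33 [-0.075 -0.008  0.07 ]
0.08 17 [-0.076 -0.008  0.08 ]
0.09 8 [-0.078 -0.008  0.089]
0.12 20 [-0.115 -0.036  0.122]
0.13 12 [-0.12  -0.039  0.129]
0.14 8 [-0.118 -0.038  0.14 ]
0.15 168 [-0.071 -0.025  0.151]
0.16 95 [-0.075 -0.029  0.158]
```

```bash
python3 -m pendant '[[[0,0,0.003,0,0],[0,0,0.003,0,0],[0.01,0,0.003,0,0],[0.02,0,0.003,0,0],[0.03,0,0.003,0,0],[0.04,0,0.003,0,0]]]'
python3 - <<'E'
from h import *
from workcell import manip
bay(-.055,.085,.2165)
q=manip.camera("scene")
cv2.imwrite("pics/m5.png",cv2.resize(q["image"][170:330,240:400,::-1],(600,600),interpolation=cv2.INTER_CUBIC))
E
```

```text
time: 9.45
ee_pos: [0.5457, 0.1012, 0.2162]
tcp_rot: [[-1.0, -0.022, 0.001], [-0.022, 1.0, -0.0], [-0.001, -0.0, -1.0]]
wrist_force: [1.4, -0.4, -0.5]
finger_gap: 0.0181
t 9.45 shift [ 0.0846 -0.0001 -0.0004] turn 0.0 F [ 1.4 -0.4 -0.5] gap 0.0181 q [ 0.04  0.31  0.04  1.3  -0.    0.01] ee [0.5457 0.1012 0.2162]
```

View pics/m5.png

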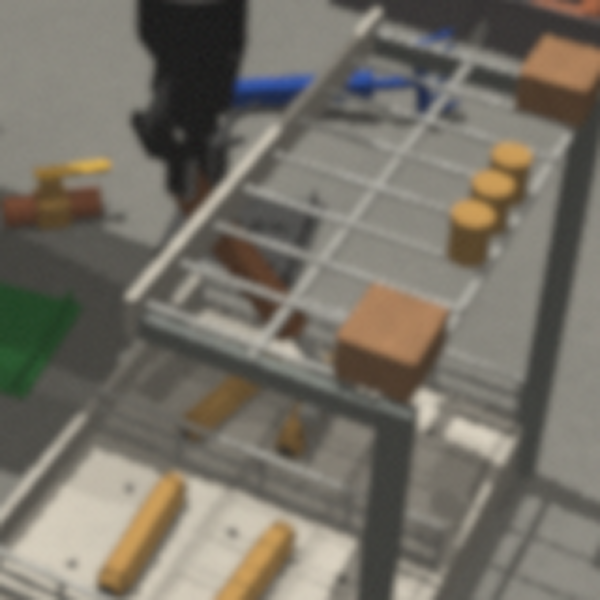

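The rear left nipple is moving with the rake (crop px (290,430), 1.4 N pull). I continue towards the lip.

```bash
python3 -m pendant '[[[0.01,0,0,0,0],[0.022,0,0,0,0],[0.034,0,0,0,0],[0.046,0,0,0,0],[0.058,0,0,0,0],[0.07,0,0,0,0],[0.08,0,0,0,0],[0.085,0,0,0,0]]]'
python3 - <<'E'
from h import *
from workcell import manip
bay(-.066,.085,.2165)
q=manip.camera("scene");c=manip.camera("top")
print([[round(float(t),3) for t in n] for n in nip(q,(220,230,330,345))])
A=cv2.resize(q["image"][200:360,220:350,::-1],(400,492),interpolation=cv2.INTER_CUBIC)
B=cv2.resize(c["image"][100:260,230:390,::-1],(400,492),interpolation=cv2.INTER_CUBIC)
cv2.imwrite("pics/m6.png",np.hstack([A,B]))
E
```

```text
time: 10.5
ee_pos: [0.4608, 0.0994, 0.216]
tcp_rot: [[-1.0, -0.022, 0.0], [-0.022, 1.0, 0.0], [-0.0, 0.0, -1.0]]
wrist_force: [3.2, 0.5, -0.9]
finger_gap: 0.0182
t 10.5 shift [ 0.0106 -0.0001 -0.0005] turn 0.0 F [ 3.2  0.5 -0.9] gap 0.0182 q [ 0.04  0.17 -0.16  1.24  0.    0.02] ee [0.4608 0.0994 0.216 ]
[[556.358, 71.554, 52.814, 36.852, 0.509], [606.927, -66.664, 109.217, 20.848, 0.094], [689.671, -66.752, 106.387, 20.834, -0.011]]
```

View pics/m6.png

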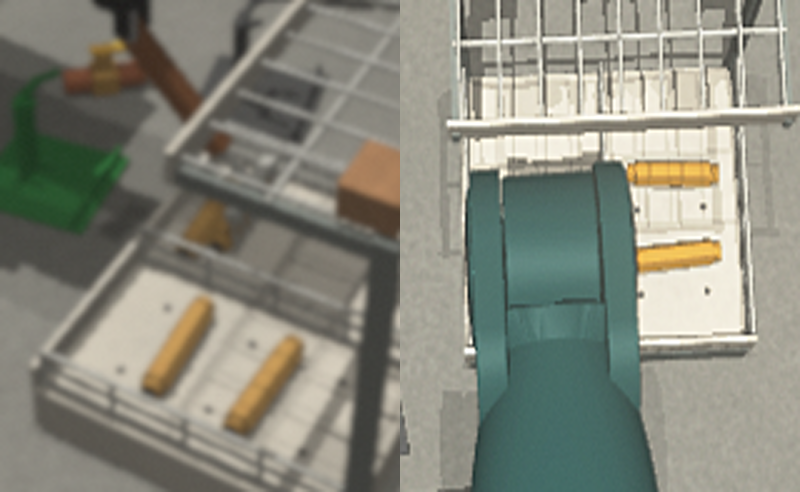

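The two left nipples are together in front of the tines (left half, about (205,230)). I press the last bit and watch the force.

```bash
python3 -m pendant '[[[0.004,0,0,0,0],[0.007,0,0,0,0],[0.009,0,0,0,0],[0.009,0,0,0,0]]]'
python3 -m pendant '[[[0.002,0,0,0,0],[0.004,0,0,0,0],[0.004,0,0,0,0]]]'
python3 - <<'E'
from h import *
from workcell import manip
bay(-.066,.085,.2165)
q=manip.camera("scene");p=P(q);s=manip.state();l=(p-s["ee_pos"])@s["tcp_rot"]
m=(l[...,2]>.0)&(l[...,2]<.19)&(abs(l[...,1])<.06)&(l[...,0]<-.0)&(l[...,0]>-.14)
k=l[m]
for z in np.arange(.02,.17,.01):
    a=k[abs(k[:,2]-z)<.005]
    if len(a)>3:print(round(z,2),len(a),np.median(a,0).round(3))
h=cv2.cvtColor(q["image"],cv2.COLOR_RGB2HSV);b=(h[...,1]>110)&(h[...,0]>10)&(h[...,0]<30)&(abs(p[...,0]-.56)<.06)&(abs(p[...,1]-.1)<.07)&(p[...,2]>.05)&(p[...,2]<.09)
print(b.sum(),np.percentile(p[b],[2,50,98],axis=0).round(3))
E
```

```text
time: 11.1
ee_pos: [0.4523, 0.0992, 0.2159]
tcp_rot: [[-1.0, -0.022, -0.0], [-0.022, 1.0, -0.0], [0.0, -0.0, -1.0]]
wrist_force: [2.4, 0.2, -0.8]
finger_gap: 0.018
time: 11.48
ee_pos: [0.4482, 0.0991, 0.216]
tcp_rot: [[-1.0, -0.022, -0.0], [-0.022, 1.0, 0.0], [0.0, 0.0, -1.0]]
wrist_force: [1.7, 0.5, -0.7]
finger_gap: 0.018
t 11.47 shift [-0.002  -0.0001 -0.0005] turn 0.0 F [ 1.7  0.5 -0.7] gap 0.018 q [ 0.04  0.15 -0.19  1.24  0.    0.02] ee [0.4482 0.0991 0.216 ]
0.02 48 [-0.043 -0.008  0.021]
0.03 47 [-0.053 -0.007  0.031]
0.04 43 [-0.06  -0.007  0.041]
0.05 44 [-0.068 -0.008  0.049]
0.06 17 [-0.065 -0.008  0.059]
0.07 5 [-0.067 -0.006  0.071]
0.08 14 [-0.096 -0.     0.078]
0.09 19 [-0.098 -0.001  0.09 ]
0.1 18 [-0.107  0.001  0.101]
0.11 25 [-0.121  0.018  0.114]
0.12 56 [-0.123  0.02   0.118]
0.13 14 [-0.126 -0.039  0.129]
0.14 95 [-0.084 -0.03   0.142]
0.15 188 [-0.097 -0.035  0.149]
0.16 66 [-0.109 -0.033  0.16 ]
0.17 133 [-0.128 -0.029  0.168]
121 [[0.531 0.046 0.063]
 [0.545 0.066 0.069]
 [0.568 0.094 0.072]]
```

```bash
python3 -m pendant '[[[-0.001,0,0.004,0,0],[0,0,0.005,0,0],[0.002,0,0.005,0,0],[0.004,0,0.005,0,0],[0.006,0,0.005,0,0],[0.006,0,0.005,0,0]]]'
python3 -m pendant '[[[0.002,0,0,0,0],[0.004,0,0,0,0],[0.004,0,0,0,0]]]'
cat >> h.py <<'E'
def rk(q):
    """handle slope and head position in tool frame (scene camera)"""
    from workcell import manip
    p=P(q);s=manip.state();l=(p-s["ee_pos"])@s["tcp_rot"];h=cv2.cvtColor(q["image"],cv2.COLOR_RGB2HSV)
    m=(l[...,2]>.015)&(l[...,2]<.075)&(abs(l[...,1])<.03)&(l[...,0]<-.02)&(l[...,0]>-.12)&(h[...,1]>90)&(h[...,0]<16)
    f=np.polyfit(l[m][:,2],l[m][:,0],1) if m.sum()>20 else (0,0)
    w=(l[...,2]>.1)&(l[...,2]<.135)&(abs(l[...,1])<.05)&(l[...,0]<-.09)&(l[...,0]>-.15)&(h[...,1]<60)
    print("lean",np.arctan(-f[0]).round(3),"tilt",(np.arctan(-f[0])-.5585).round(3),"head",np.median(l[w],0).round(3),w.sum())
def lane(q,x0=.515,x1=.60,y0=.02,y1=.19):
    p=P(q);h=cv2.cvtColor(q["image"],cv2.COLOR_RGB2HSV);b=(h[...,1]>110)&(h[...,0]>10)&(h[...,0]<30)&(p[...,0]>x0)&(p[...,0]<x1)&(p[...,1]>y0)&(p[...,1]<y1)&(p[...,2]>.05)&(p[...,2]<.09)
    print(b.sum(),np.percentile(p[b],[2,50,98],axis=0).round(3).tolist())
E
python3 - <<'E'
from h import *
from workcell import manip
bay(-.066,.085,.2165)
q=manip.camera("scene");rk(q);lane(q)
E
```

```text
time: 12.28
ee_pos: [0.4424, 0.099, 0.211]
tcp_rot: [[-1.0, -0.022, 0.0], [-0.022, 1.0, -0.0], [-0.0, -0.0, -1.0]]
wrist_force: [3.8, -0.3, -3.4]
finger_gap: 0.0184
time: 12.65
ee_pos: [0.438, 0.0989, 0.2109]
tcp_rot: [[-1.0, -0.022, -0.0], [-0.022, 1.0, 0.0], [0.0, 0.0, -1.0]]
wrist_force: [2.5, 0.3, -0.4]
finger_gap: 0.0182
t 12.65 shift [-0.0121 -0.0001 -0.0056] turn 0.0 F [ 2.5  0.3 -0.4] gap 0.0182 q [ 0.04  0.13 -0.22  1.22  0.    0.02] ee [0.438  0.0989 0.2109]
lean 0.764 tilt 0.205 head [-0.128 -0.006  0.115] 93
101 [[0.523, 0.045, 0.061], [0.536, 0.063, 0.069], [0.558, 0.092, 0.074]]
```

```bash
python3 -m pendant '[[[0.002,0,0,0,0],[0.004,0,0.001,0,0],[0.006,0,0.001,0,0],[0.006,0,0.001,0,0]]]'
python3 -c "
from h import *
from workcell import manip
q=manip.camera('scene');rk(q);lane(q)"

```

```text
time: 13.2
ee_pos: [0.4326, 0.0987, 0.2101]
tcp_rot: [[-1.0, -0.022, 0.001], [-0.022, 1.0, 0.0], [-0.001, -0.0, -1.0]]
wrist_force: [6.3, 1.3, -3.0]
finger_gap: 0.0184
lean 0.742 tilt 0.184 head [-0.132  0.002  0.112] 106
99 [[0.525, 0.044, 0.064], [0.536, 0.063, 0.07], [0.556, 0.091, 0.074]]
```

Force rose to 6 N, so the row is against the lip. I lift off and move over to the right lane.

```bash
python3 -m pendant '[[[-0.005,0,0,0,0],[-0.006,0,-0.04,0,0],[-0.006,0,-0.09,0,0],[-0.02,-0.05,-0.09,0,0],[-0.05,-0.1,-0.09,0,0],[-0.09,-0.14,-0.09,0,0],[-0.12,-0.165,-0.09,0,0],[-0.14,-0.165,-0.09,0,0]]]' >/dev/null
python3 -m pendant '[[[0,0,0,0,0],[0,0,0,0,0]]]'
python3 - <<'E'
from h import *
from workcell import manip
bay(.058,-.083,.2115)
q=manip.camera("scene");rk(q);c=manip.camera("top")
print([[round(float(t),3) for t in n] for n in nip(c,(245,130,375,212))])
print([[round(float(t),3) for t in n] for n in nip(q,(220,230,330,345))])
A=cv2.resize(q["image"][140:340,220:420,::-1],(400,400),interpolation=cv2.INTER_CUBIC)
B=cv2.resize(c["image"][110:230,240:360,::-1],(400,400),interpolation=cv2.INTER_CUBIC)
cv2.imwrite("pics/m7.png",np.hstack([A,B]))
E
```

```text
time: 14.5
ee_pos: [0.5751, -0.0628, 0.2997]
tcp_rot: [[-1.0, -0.022, -0.001], [-0.022, 1.0, 0.0], [0.001, 0.0, -1.0]]
wrist_force: [-0.3, 0.6, -2.7]
finger_gap: 0.0182
t 14.5 shift [-0.0027 -0.0035  0.0882] turn 0.0 F [-0.3  0.6 -2.7] gap 0.0182 q [-0.25  0.36  0.33  1.54 -0.   -0.27] ee [ 0.5751 -0.0628  0.2997]
lean 0.766 tilt 0.208 head [-0.12  -0.007  0.119] 253
[[687.76, -36.799, 51.569, 18.755, 0.138], [601.403, -20.201, 18.653, 17.933, 0.86], [542.747, 96.049, 127.424, 42.269, -0.118]]
[[543.834, 71.361, 53.221, 47.835, 0.838], [582.601, 86.585, 44.669, 14.058, 0.906], [606.233, -66.146, 108.042, 20.954, 0.084], [690.029, -65.715, 98.237, 19.367, -0.034]]
```

View pics/m7.png

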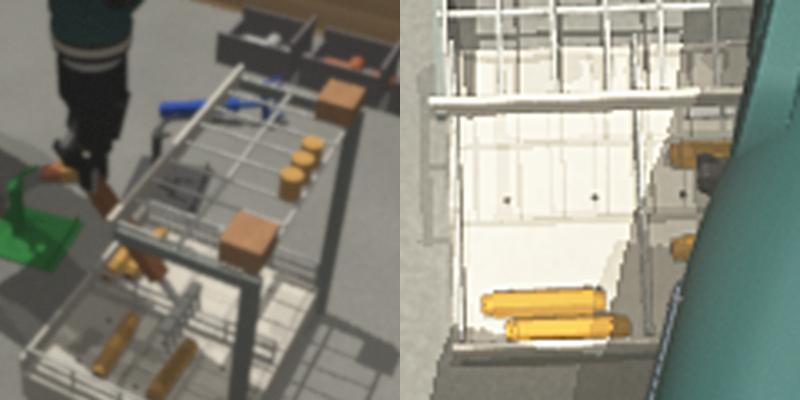

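The left lane is done: two parallel rows at the lip, right half px (543,300) and (567,328). The rake is over the right lane with the tines clear above its rear nipple. I lower behind it and pull.

```bash
python3 -m pendant '[[[-0.011,-0.003,0.02,0,0],[-0.011,-0.003,0.05,0,0],[-0.011,-0.003,0.075,0,0],[-0.011,-0.003,0.087,0,0],[-0.011,-0.003,0.087,0,0]]]'
python3 - <<'E'
from h import *
from workcell import manip
bay(.065,-.083,.2115)
q=manip.camera("scene");rk(q)
print([[round(float(t),3) for t in n] for n in nip(q,(220,230,330,345))])
cv2.imwrite("pics/m8.png",cv2.resize(q["image"][220:340,240:360,::-1],(600,600),interpolation=cv2.INTER_CUBIC))
E
```

```text
time: 15.22
ee_pos: [0.5865, -0.0657, 0.2131]
tcp_rot: [[-1.0, -0.022, -0.001], [-0.022, 1.0, 0.0], [0.001, 0.0, -1.0]]
wrist_force: [0.0, 1.1, -1.2]
finger_gap: 0.0182
t 15.22 shift [ 0.0017 -0.0003  0.0016] turn 0.0 F [ 0.   1.1 -1.2] gap 0.0182 q [-0.25  0.38  0.13  1.32 -0.   -0.27] ee [ 0.5865 -0.0657  0.2131]
lean 0.711 tilt 0.153 head [-0.12  -0.007  0.119] 238
[[558.154, 74.175, 89.978, 39.553, 0.613], [621.684, 7.738, 79.449, 15.355, 0.944], [606.436, -64.954, 110.488, 19.814, 0.081], [686.023, -83.363, 71.465, 18.174, 0.147]]
```

View pics/m8.png

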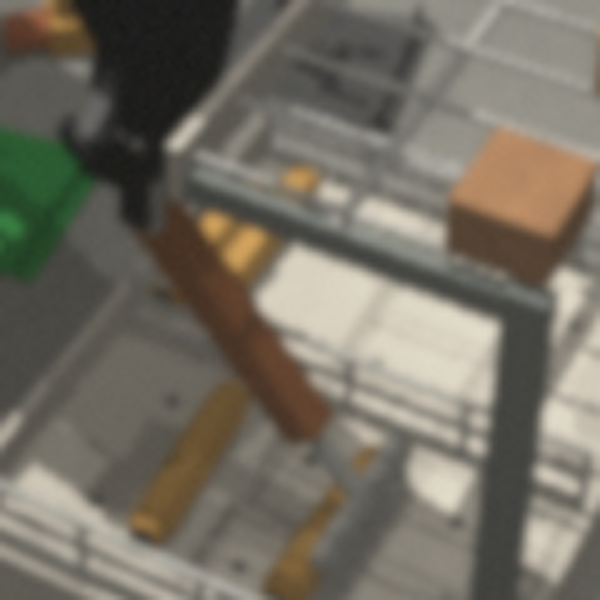

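The head bar (crop px (370,500)) sits just behind the rear nipple with no upward force. I start the pull.

```bash
python3 -m pendant '[[[0,0,0.003,0,0],[0.006,0,0.003,0,0],[0.014,0,0.003,0,0],[0.024,0,0.003,0,0],[0.034,0,0.003,0,0],[0.044,0,0.003,0,0],[0.05,0,0.003,0,0]]]'
python3 - <<'E'
from h import *
from workcell import manip
bay(.065,-.083,.2115)
q=manip.camera("scene");rk(q)
print([[round(float(t),3) for t in n] for n in nip(q,(240,230,330,345))])
E
```

```text
time: 16.15
ee_pos: [0.5363, -0.067, 0.2101]
tcp_rot: [[-1.0, -0.022, 0.0], [-0.022, 1.0, -0.0], [-0.0, -0.0, -1.0]]
wrist_force: [0.5, -0.2, -2.3]
finger_gap: 0.0181
t 16.15 shift [-0.0485 -0.0001 -0.0014] turn -0.0 F [ 0.5 -0.2 -2.3] gap 0.0181 q [-0.28  0.29 -0.01  1.27 -0.   -0.3 ] ee [ 0.5363 -0.067   0.2101]
lean 0.725 tilt 0.166 head [-0.124 -0.007  0.116] 232
[[565.359, 47.432, 131.981, 82.132, 0.464], [607.268, -74.348, 91.736, 20.084, 0.095], [648.258, -109.028, 24.181, 15.266, 0.621]]
```

```bash
python3 -m pendant '[[[0.012,0,0,0,0],[0.024,0,0,0,0],[0.036,0,0,0,0],[0.048,0,0,0,0],[0.06,0,0.001,0,0],[0.07,0,0.001,0,0],[0.078,0,0.001,0,0],[0.078,0,0.001,0,0]]]'
python3 -m pendant '[[[0.004,0,0,0,0],[0.007,0,0.001,0,0],[0.01,0,0.001,0,0],[0.01,0,0.001,0,0]]]'
python3 - <<'E'
from h import *
from workcell import manip
bay(-.08,-.083,.2115)
q=manip.camera("scene");rk(q);lane(q,y0=-.16,y1=.01)
E
```

```text
time: 17.2
ee_pos: [0.4586, -0.0687, 0.2091]
tcp_rot: [[-1.0, -0.022, 0.0], [-0.022, 1.0, -0.0], [-0.0, -0.0, -1.0]]
wrist_force: [3.5, 0.5, -0.2]
finger_gap: 0.0183
time: 17.7
ee_pos: [0.4489, -0.0689, 0.2079]
tcp_rot: [[-1.0, -0.022, -0.0], [-0.022, 1.0, 0.0], [0.0, 0.0, -1.0]]
wrist_force: [2.9, 0.6, 1.6]
finger_gap: 0.0184
t 17.7 shift [ 0.0091 -0.0001 -0.0036] turn -0.0 F [2.9 0.6 1.6] gap 0.0184 q [-0.33  0.14 -0.22  1.21  0.   -0.35] ee [ 0.4489 -0.0689  0.2079]
lean 0.749 tilt 0.191 head [-0.133 -0.007  0.111] 233
173 [[0.542, -0.122, 0.062], [0.551, -0.102, 0.07], [0.579, -0.021, 0.074]]
```

```bash
python3 -m pendant '[[[0.003,0,0,0,0],[0.006,0,0,0,0],[0.009,0,0,0,0],[0.009,0,0,0,0]]]'
python3 -m pendant '[[[0.003,0,0,0,0],[0.006,0,0,0,0],[0.006,0,0,0,0]]]'
python3 - <<'E'
from h import *
from workcell import manip
bay(-.08,-.083,.2115)
q=manip.camera("scene");rk(q);lane(q,y0=-.16,y1=.01)
A=cv2.resize(q["image"][200:350,220:370,::-1],(600,600),interpolation=cv2.INTER_CUBIC);cv2.imwrite("pics/m9.png",A)
E
```

```text
time: 18.25
ee_pos: [0.4398, -0.0691, 0.208]
tcp_rot: [[-1.0, -0.022, -0.0], [-0.022, 1.0, -0.0], [0.0, -0.0, -1.0]]
wrist_force: [3.7, 0.5, 0.1]
finger_gap: 0.0184
time: 18.62
ee_pos: [0.4341, -0.0693, 0.2079]
tcp_rot: [[-1.0, -0.022, 0.001], [-0.022, 1.0, 0.0], [-0.001, 0.0, -1.0]]
wrist_force: [5.6, -0.4, -2.4]
finger_gap: 0.0183
t 18.62 shift [-0.0057 -0.0001 -0.0036] turn 0.0 F [ 5.6 -0.4 -2.4] gap 0.0183 q [-0.34  0.12 -0.25  1.21  0.   -0.37] ee [ 0.4341 -0.0693  0.2079]
lean 0.746 tilt 0.188 head [-0.133 -0.007  0.111] 238
178 [[0.526, -0.122, 0.061], [0.536, -0.102, 0.069], [0.564, -0.019, 0.074]]
```

```bash
python3 -m pendant '[[[0.002,0,0,0,0],[0.004,0,0,0,0],[0.004,0,0,0,0]]]' | sed -n 1,6p
python3 -m pendant '[[[-0.006,0,0,0,0],[-0.006,0,-0.04,0,0],[-0.006,0,-0.09,0,0],[0.02,0.03,-0.1,0,0],[0.04,0.08,-0.1,0,0],[0.04,0.14,-0.1,0,0],[0.04,0.2,-0.1,0,0],[0.04,0.2,-0.1,0,0]]]' >/dev/null
python3 - <<'E'
from h import *
from workcell import manip
bay(-.12,.25,.31)
q=manip.camera("scene");rk(q);c=manip.camera("top")
print([[round(float(t),3) for t in n] for n in nip(c,(245,130,375,212))])
A=cv2.resize(q["image"][140:340,170:370,::-1],(400,400),interpolation=cv2.INTER_CUBIC)
B=cv2.resize(c["image"][110:230,250:370,::-1],(400,400),interpolation=cv2.INTER_CUBIC)
cv2.imwrite("pics/m10.png",np.hstack([A,B]))
E
```

```text
time: 19.05
ee_pos: [0.43, -0.0695, 0.2079]
tcp_rot: [[-1.0, -0.022, 0.0], [-0.022, 1.0, -0.0], [-0.0, -0.0, -1.0]]
wrist_force: [4.7, -1.2, -0.5]
finger_gap: 0.0183
t 20.05 shift [-0.012   0.1294 -0.0026] turn 0.007 F [ 0.4  0.1 -1.9] gap 0.0181 q [ 0.13  0.05 -0.06  1.47  0.    0.1 ] ee [0.3842 0.1331 0.3074]
lean 0.739 tilt 0.18 head [-0.126 -0.001  0.116] 176
[[545.835, -64.436, 110.53, 42.345, 0.035]]
```

View pics/m10.png

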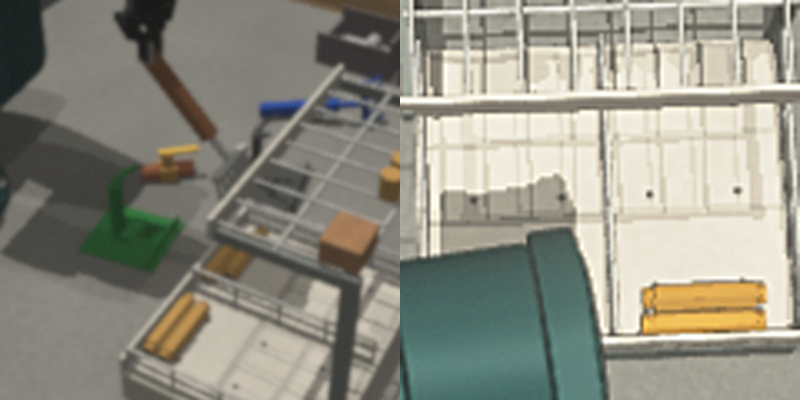

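The right lane is done: two parallel rows at the lip, right half px (705,295) and (705,321). Next I bring the rake back upright in the jaws by pressing the tine tips against the lip's outer face.

```bash
python3 -m pendant '[[[0.034,-0.03,0,0,0],[0.034,-0.03,0.05,0,0],[0.034,-0.03,0.097,0,0],[0.034,-0.03,0.097,0,0],[0.034,-0.03,0.097,0,0]]]' 50 | sed -n 2p
python3 -m pendant '[[[-0.02,0,0,0,0],[-0.032,0,-0.002,0,0],[-0.042,0,-0.005,0,0],[-0.052,0,-0.008,0,0],[-0.052,0,-0.008,0,0]]]'
python3 - <<'E'
from h import *
from workcell import manip
q=manip.camera("scene");rk(q);bay(-.12,.08,.3)
E
```

```text
ee_pos: [0.3532, 0.0984, 0.2125]
time: 21.4
ee_pos: [0.4049, 0.1002, 0.2189]
tcp_rot: [[-1.0, -0.022, -0.0], [-0.022, 1.0, 0.0], [0.0, 0.0, -1.0]]
wrist_force: [-2.0, 1.3, -3.2]
finger_gap: 0.0179
lean 0.593 tilt 0.034 head [-0.102 -0.036  0.131] 44
t 21.45 shift [ 0.0083 -0.0071 -0.0812] turn 0.0 F [-2.9 -0.2 -3. ] gap 0.0183 q [ 0.05  0.07 -0.27  1.23  0.    0.02] ee [0.4044 0.1002 0.2188]
```

```bash
python3 -m pendant '[[[-0.004,0,0,0,0],[-0.006,0,0,0,0],[-0.006,0,0,0,0],[0.004,0,0,0,0],[0.004,0,-0.05,0,0],[0.004,0,-0.09,0,0],[0.004,0,-0.09,0,0],[0.004,0,-0.09,0,0]]]' 120| sed -n 2p
python3 - <<'E'
from h import *
from workcell import manip
q=manip.camera("scene");rk(q);goto(.4223,.3213,.3085,np.pi+.2085)
E
```

```text
ee_pos: [0.4003, 0.1, 0.3083]
lean 0.653 tilt 0.095 head [-0.11  -0.008  0.125] 180
t 22.5 shift [-0.0271  0.2207 -0.0005] turn -0.187 F [ 0.5  0.1 -1.9] gap 0.0183 q [ 0.05  0.05 -0.05  1.47 -0.    0.02] ee [0.4001 0.1    0.308 ]
```

```bash
python3 -m pendant '[[[0.02,0,0,0,0],[0.02,0,0.05,0,0],[0.02,0,0.09,0,0],[0.02,0,0.09,0,0],[0,0,0.088,0,0],[-0.012,0,0.086,0,0],[-0.022,0,0.084,0,0],[-0.026,0,0.083,0,0]]]' 50| sed -n 2,4p
python3 -m pendant '[[[0,0,0,0,0],[0,0,0,0,0],[0.01,0,0,0,0],[0.016,0,-0.05,0,0],[0.016,0,-0.083,0,0],[0.016,0,-0.083,0,0],[0.016,0,-0.083,0,0]]]' 120| sed -n 2p
python3 - <<'E'
from h import *
from workcell import manip
q=manip.camera("scene");rk(q);goto(.4223,.3213,.3085,np.pi+.2085)
E
```

```text
ee_pos: [0.4265, 0.1006, 0.2274]
tcp_rot: [[-1.0, -0.022, 0.001], [-0.022, 1.0, -0.0], [-0.001, -0.0, -1.0]]
wrist_force: [-11.9, -1.5, 22.3]
ee_pos: [0.4101, 0.1003, 0.3084]
lean 0.448 tilt -0.111 head [nan nan nan] 0
t 24.43 shift [-0.0172  0.2207 -0.0004] turn -0.187 F [-0.3 -0.2 -1.1] gap 0.0179 q [ 0.05  0.07 -0.03  1.47  0.    0.02] ee [0.41   0.1003 0.3081]
  return _methods._mean(a, axis=axis, dtype=dtype,
  ret = um.true_divide(
```

```bash
python3 - <<'E'
from h import *
from workcell import manip
s=manip.state()
for cam in("scene","wrist"):
    q=manip.camera(cam);p=P(q);l=(p-s["ee_pos"])@s["tcp_rot"]
    m=(l[...,2]>.0)&(l[...,2]<.2)&(abs(l[...,1])<.06)&(l[...,0]<.05)&(l[...,0]>-.16)
    k=l[m]
    for z in np.arange(.0,.2,.01):
        a=k[abs(k[:,2]-z)<.005]
        if len(a)>3:print(cam,round(z,2),len(a),np.percentile(a,[10,50,90],axis=0).round(3)[:,:2].tolist())
E
```

```text
scene 0.0 20 [[-0.018, -0.015], [-0.015, -0.011], [-0.0, 0.002]]
scene 0.01 46 [[-0.023, -0.014], [-0.017, -0.01], [-0.004, 0.002]]
scene 0.02 41 [[-0.029, -0.015], [-0.024, -0.012], [-0.007, 0.001]]
scene 0.03 41 [[-0.033, -0.015], [-0.029, -0.012], [-0.011, 0.0]]
scene 0.04 42 [[-0.039, -0.016], [-0.034, -0.011], [-0.018, 0.0]]
scene 0.05 36 [[-0.043, -0.016], [-0.037, -0.012], [-0.023, -0.001]]
scene 0.06 47 [[-0.049, -0.017], [-0.044, -0.012], [-0.03, 0.001]]
scene 0.07 38 [[-0.055, -0.017], [-0.051, -0.012], [-0.034, -0.002]]
scene 0.08 42 [[-0.061, -0.017], [-0.056, -0.014], [-0.039, -0.0]]
scene 0.09 40 [[-0.065, -0.018], [-0.061, -0.015], [-0.045, -0.001]]
scene 0.1 21 [[-0.067, -0.018], [-0.062, -0.015], [-0.049, -0.005]]
scene 0.11 15 [[-0.069, -0.015], [-0.067, -0.012], [-0.059, -0.007]]
scene 0.12 17 [[-0.075, -0.014], [-0.07, -0.01], [-0.066, -0.006]]
scene 0.13 15 [[-0.081, -0.015], [-0.076, -0.012], [-0.072, -0.007]]
scene 0.14 118 [[-0.088, -0.049], [-0.082, -0.015], [-0.076, 0.024]]
scene 0.15 30 [[-0.088, -0.053], [-0.086, -0.014], [-0.077, 0.022]]
scene 0.16 20 [[-0.083, -0.052], [-0.08, -0.026], [-0.075, 0.017]]
scene 0.17 34 [[-0.082, -0.049], [-0.079, -0.011], [-0.076, 0.03]]
scene 0.18 25 [[-0.082, -0.053], [-0.079, -0.016], [-0.075, 0.028]]
wrist 0.14 90 [[-0.074, -0.05], [-0.071, -0.046], [-0.07, -0.038]]
wrist 0.15 16 [[-0.071, -0.049], [-0.071, -0.042], [-0.07, -0.037]]
wrist 0.16 22 [[-0.075, -0.05], [-0.073, -0.048], [-0.073, -0.046]]
wrist 0.17 40 [[-0.075, -0.05], [-0.073, -0.046], [-0.072, -0.03]]
wrist 0.18 41 [[-0.078, -0.048], [-0.073, -0.03], [0.049, 0.034]]
```

The rake is now about 0.08 rad on the upright side of neutral. That is harmless, because it settles back onto the cross bar. I carry it over the rest.

```bash
python3 -m pendant '[[[-0.005,0.05,-0.01,-0.04,0],[-0.012,0.11,-0.015,-0.09,0],[-0.02,0.16,-0.015,-0.14,0],[-0.03,0.2,-0.015,-0.187,0],[-0.032,0.2235,-0.015,-0.187,0],[-0.032,0.2235,-0.015,-0.187,0],[-0.032,0.2235,-0.015,-0.187,0]]]' | sed -n 2p
python3 - <<'E'
from h import *
from workcell import manip
goto(.437,.3244,.32,np.pi+.2085)
s=manip.state()
for cam in("top","scene","wrist"):
    q=manip.camera(cam);p=P(q);l=(p-s["ee_pos"])@s["tcp_rot"];h=cv2.cvtColor(q["image"],cv2.COLOR_RGB2HSV)
    cv2.imwrite(f"pics/p_{cam}.png",q["image"][:,:,::-1])
    b=(h[...,1]>90)&(h[...,0]<16)&(l[...,2]>.0)&(l[...,2]<.11)&(abs(l[...,1])<.03)&(l[...,0]<.03)&(l[...,0]>-.1)
    w=(l[...,2]>.13)&(l[...,2]<.15)&(abs(l[...,1])<.07)&(l[...,0]<-.06)&(l[...,0]>-.12)
    for n,m in(("handle",b),("head",w)):
        if m.sum()>5: print(cam,n,m.sum(),np.percentile(l[m],[2,50,98],axis=0).round(3).tolist())
    # rest plate: dark pixels at z .006
E
```

```text
ee_pos: [0.4372, 0.3239, 0.3236]
t 25.4 shift [0.0001 0.0005 0.0036] turn 0.0 F [-0.2 -0.5 -1.4] gap 0.018 q [ 0.49  0.29  0.3   1.58 -0.    0.28] ee [0.4372 0.3239 0.3236]
top head 76 [[-0.086, -0.052, 0.132], [-0.078, -0.034, 0.139], [-0.071, -0.017, 0.145]]
scene handle 214 [[-0.061, -0.019, 0.001], [-0.033, -0.014, 0.046], [-0.004, -0.005, 0.094]]
scene head 98 [[-0.09, -0.056, 0.133], [-0.082, -0.017, 0.139], [-0.072, 0.033, 0.149]]
wrist head 102 [[-0.076, -0.052, 0.136], [-0.071, -0.045, 0.139], [-0.07, -0.037, 0.147]]
```

```bash
python3 - <<'E'
from h import *
from workcell import manip
s=manip.state();c=manip.camera("wrist");h=cv2.cvtColor(c["image"],cv2.COLOR_RGB2HSV)
M=np.linalg.inv(c["cam_to_world"])
def pr(l):
    w=s["ee_pos"]+s["tcp_rot"]@np.array(l);a=M[:3,:3]@w+M[:3,3];return np.round([c["fx"]*a[0]/a[2]+c["cx"],c["fy"]*a[1]/a[2]+c["cy"],a[2]],2)
for z,x in((-.03,.005),(-.019,0),(.02,-.021),(.06,-.042),(.1,-.063),(.137,-.083),(.183,-.0795)):print("axis z",z,pr((x,0,z)),"+-11:",pr((x,-.011,z))[0],pr((x,.011,z))[0])
print("head ends",pr((-.083,-.045,.137)),pr((-.083,.045,.137)))
b=((h[...,1]>90)&((h[...,0]<16)|(h[...,0]>172))&(h[...,2]>40))
for r in range(100,420,20):
    k=np.nonzero(b[r,150:420])[0]+150
    if len(k)>4:print(r,k.min(),k.max(),len(k),c["depth"][r,int(np.median(k))].round(3))
E
```

```text
axis z -0.03 [2.7721e+02 2.6812e+02 1.5000e-01] +-11: 253.48 300.95
axis z -0.019 [2.7735e+02 2.6689e+02 1.6000e-01] +-11: 255.41 299.29
axis z 0.02 [2.7770e+02 2.6837e+02 2.0000e-01] +-11: 260.48 294.93
axis z 0.06 [2.7794e+02 2.6872e+02 2.5000e-01] +-11: 263.81 292.07
axis z 0.1 [278.1  268.97   0.29] +-11: 266.13 290.07
axis z 0.137 [278.21 269.63   0.33] +-11: 267.73 288.7
axis z 0.183 [278.29 248.67   0.38] +-11: 269.01 287.57
head ends [235.32 269.65   0.33] [321.12 269.61   0.33]
240 258 303 46 0.146
260 258 299 42 0.144
```

View pics/p_wrist.png

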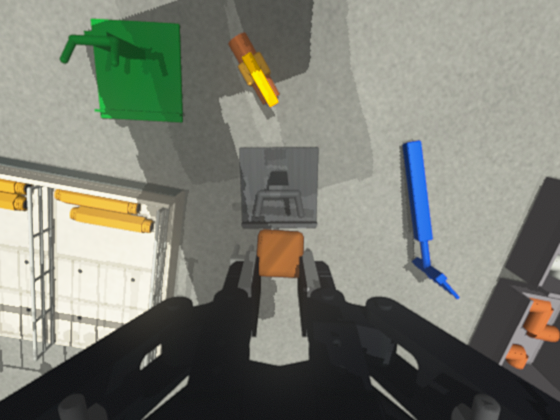

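The wrist view shows the handle end at (281,252), centred to about 2 mm, with the rest plate straight below at (279,187). The head hangs about 7 mm to the -y side from a small sideways tilt, so I shift 5 mm and lower.

```bash
python3 -m pendant '[[[0.002,0.0055,0.03,0,0],[0.002,0.0055,0.06,0,0],[0.002,0.0055,0.09,0,0],[0.002,0.0055,0.11,0,0],[0.002,0.0055,0.122,0,0],[0.002,0.0055,0.122,0,0],[0.002,0.0055,0.122,0,0]]]'
python3 -m pendant '[[[0,0,0.004,0,0],[0,0,0.007,0,0],[0,0,0.007,0,0]]]'
```

```text
time: 26.48
ee_pos: [0.4347, 0.3295, 0.2028]
tcp_rot: [[-0.978, -0.207, 0.001], [-0.207, 0.978, 0.001], [-0.001, 0.0, -1.0]]
wrist_force: [1.3, 0.9, -2.0]
finger_gap: 0.0184
time: 26.85
ee_pos: [0.4342, 0.3293, 0.1947]
tcp_rot: [[-0.978, -0.208, -0.0], [-0.208, 0.978, -0.0], [0.0, -0.0, -1.0]]
wrist_force: [-0.3, -1.3, -1.1]
finger_gap: 0.0181
```

```bash
python3 -m pendant '[[[0,0,0.002,0,0],[0,0,0.004,0,0],[0,0,0.004,0,0]]]' | grep -E "ee_pos|force"
python3 -m pendant '[[[0,0,0.002,0,0],[0,0,0.003,0,0],[0,0,0.003,0,0]]]' | grep -E "ee_pos|force"
python3 - <<'E'
from h import *
from workcell import manip
rest(0,.1);s=manip.state()
for cam in("top","scene"):
    q=manip.camera(cam);p=P(q);r=(p-np.array([*FOOT,0]));c_,s_=np.cos(RY),np.sin(RY)
    l=np.stack([r[...,0]*c_+r[...,1]*s_,-r[...,0]*s_+r[...,1]*c_,r[...,2]],-1)
    w=(l[...,2]>.035)&(l[...,2]<.065)&(abs(l[...,1])<.07)&(abs(l[...,0])<.03)
    print(cam,w.sum(),np.percentile(l[w],[3,50,97],axis=0).round(3).tolist())
E
```

```text
ee_pos: [0.4342, 0.3293, 0.1908]
wrist_force: [-0.8, -0.6, -1.5]
ee_pos: [0.4341, 0.3293, 0.1887]
wrist_force: [-4.6, -2.1, 10.8]
t 27.6 shift [-0.0809 -0.0083  0.0888] turn 0.004 F [-4.6 -2.1 10.8] gap 0.0178 q [ 0.5   0.3  -0.05  1.22  0.    0.29] ee [0.4341 0.3293 0.1887]
top 65 [[-0.009, -0.043, 0.044], [-0.002, -0.026, 0.051], [0.006, -0.009, 0.057]]
scene 89 [[-0.009, -0.046, 0.039], [-0.0, -0.01, 0.049], [0.008, 0.041, 0.063]]
```

Contact came at the predicted height, and the head is centred on the foot point. I release.

```bash
python3 -m pendant '[[[0,0,-0.001,0,0],[0,0,-0.001,0,0],[0,0,-0.001,0,0.3],[0,0,-0.001,0,0.5],[0,0,-0.001,0,0.6],[0,0,-0.001,0,0.6],[0,0,-0.001,0,0.6],[0,0,-0.001,0,0.6]]]' 20 | grep -E "force|gap"
python3 -m pendant '[[[0,0,-0.03,0,0.6],[0,0,-0.08,0,0.6],[0,0,-0.13,0,0.6],[0.05,0,-0.15,0,0.6],[0.09,-0.02,-0.15,0,0.6],[0.11,-0.05,-0.15,0,0.6],[0.11,-0.1,-0.15,0,0.6],[0.11,-0.1,-0.15,0,0.6]]]' | grep -E "force|gap|ee_pos"
python3 - <<'E'
from h import *
from workcell import manip
c=manip.camera("top");p=P(c);h=cv2.cvtColor(c["image"],cv2.COLOR_RGB2HSV);v,u=np.mgrid[:420,:560];R=(u>180)&(u<236)&(v>200)&(v<262)
for n,b in(("grip",R&(h[...,1]>90)&(h[...,0]<15)&(p[...,2]>.07)),("head",R&(v<230)&(p[...,2]>.03)&(p[...,2]<.06))):
    if b.sum()>5:print(n,b.sum(),cv2.minAreaRect((p[b][:,:2]*1000).astype(np.float32)),np.percentile(p[b][:,2],[5,50,95]).round(3))
q=p[R&(h[...,1]>90)&(h[...,0]<15)&(p[...,2]>.09)&(p[...,2]<.2)]
print("slope",np.polyfit(q[:,2],np.hypot(q[:,0]-.2,q[:,1]-.27),1) if len(q) else 0)
for a in(c,dict(np.load("pics/top0.npz"))):
    pp=P(a);hh=cv2.cvtColor(a["image"],cv2.COLOR_RGB2HSV)
    y=(hh[...,1]>150)&(hh[...,0]>20)&(hh[...,0]<35)&(u>210)&(u<250)&(v>255)&(v<305)
    k=(hh[...,1]>90)&(hh[...,0]<20)&(u>405)&(u<460)&(v>175)&(v<235)
    print("valve",pp[y].mean(0).round(3) if y.sum() else None,"carton",pp[k].mean(0).round(3))
print([[round(float(t),3) for t in n] for n in nip(c,(245,130,375,212))])
s=manip.camera("scene");print("tin top",P(s)[315:325,130:142].reshape(-1,3).mean(0).round(3))
E
```

```text
wrist_force: [0.3, 0.6, -0.6]
finger_gap: 0.0514
ee_pos: [0.3477, 0.2066, 0.3394]
wrist_force: [0.2, 0.4, -0.0]
finger_gap: 0.0517
slope 0
valve None carton [ 0.54  -0.342  0.043]
valve [0.325 0.274 0.06 ] carton [ 0.538 -0.339  0.049]
[[545.603, -64.502, 111.787, 43.594, 0.038], [542.748, 96.049, 127.424, 42.269, -0.115]]
tin top [ 0.33  -0.291  0.098]
```

```bash
python3 -m pendant '[[[0,-0.06,0,0,0.6],[0,-0.12,0,0,0.6],[0.02,-0.18,0,0,0.6],[0.04,-0.24,0,0,0.6],[0.05,-0.3,0,0,0.6],[0.06,-0.36,0,0,0.6],[0.06,-0.4,0,0,0.6],[0.06,-0.4,0,0,0.6]]]' | grep -E "time|ee_pos"
python3 - <<'E'
from h import *
from workcell import manip
v,u=np.mgrid[:420,:560]
for c in(manip.camera("top"),dict(np.load("pics/top0.npz"))):
    p=P(c);h=cv2.cvtColor(c["image"],cv2.COLOR_RGB2HSV);R=(u>180)&(u<236)&(v>200)&(v<262)
    for n,b in(("grip",R&(h[...,1]>90)&(h[...,0]<15)&(p[...,2]>.07)),("head",R&(v<230)&(p[...,2]>.03)&(p[...,2]<.06))):
        if b.sum()>5:
            print(n,b.sum(),np.round(np.hstack(cv2.minAreaRect((p[b][:,:2]*1000).astype(np.float32))),1),np.percentile(p[b][:,2],[5,50,95]).round(3))
            q=p[b];f=np.polyfit(q[:,2],q[:,:2],1);print("  dxy/dz",f[0].round(3))
    y=(h[...,1]>150)&(h[...,0]>20)&(h[...,0]<35)&(u>210)&(u<250)&(v>255)&(v<305)
    print("valve",p[y].mean(0).round(3) if y.sum() else None)
c=manip.camera("top");im=c["image"];h=cv2.cvtColor(im,cv2.COLOR_RGB2HSV)
# left pair: far edge fit per column, ray at z=.066
m=cv2.inRange(h,(10,110,90),(30,255,255))
for name,u0,u1 in(("left",255,316),("right",316,375)):
    far=[];near=[]
    for uu in range(u0,u1):
        k=np.nonzero(m[185:212,uu])[0]+185
        if len(k)>13: far.append(ray(c,uu,k.min(),.066));near.append(ray(c,uu,k.max(),.066))
    for n,a in(("far",far),("near",near)):
        a=np.array(a);f=np.polyfit(a[:,1],a[:,0],1);print(name,n,len(a),"yaw",round(-f[0]-BY,3),"x",a[:,0].mean().round(4),"y",a[:,1].min().round(3),a[:,1].max().round(3))
E
```

```text
time: 30.8
ee_pos: [0.3727, -0.1969, 0.338]
grip 205 [353.5 250.4 333.9  59.3  38.6] [0.109 0.187 0.219]
  dxy/dz [-0.211 -0.136]
head 143 [512.7 336.5  15.3  89.8   8.4] [0.045 0.052 0.058]
  dxy/dz [ 0.123 -0.638]
valve [0.325 0.274 0.061]
grip 207 [452.1 325.4  93.4  21.4  10.5] [0.11  0.185 0.218]
  dxy/dz [-0.699 -0.144]
head 141 [515.1 339.3  14.7  88.9  11.1] [0.045 0.051 0.057]
  dxy/dz [0.126 0.322]
valve [0.325 0.274 0.06 ]
left far 23 yaw -0.022 x 0.5636 y 0.064 0.13
left near 23 yaw -0.01 x 0.522 y 0.065 0.13
right far 31 yaw 0.006 x 0.5659 y -0.108 -0.013
right near 31 yaw 0.003 x 0.5254 y -0.106 -0.012
```

```bash
python3 -c "
from workcell import manip
print(manip.state()['wrist_force'].round(1),manip.state()['qd'].round(3));print(manip.job_done())"
```

```text
[ 0.6 -0.9  0. ] [ 0.02  -0.021 -0.01   0.    -0.001 -0.002]
the job is handed in; nothing more can be done
None
```

The job is handed in at about 31 s. All four nipples lie in two rows per lane against the lip, and the brown rake is back on its dark rest. No verdict was reported, so this rests on my own last checks.

**How it went:** To reach behind the rear nipples without the gripper hitting the price rail, I leaned the rake about 0.15–0.2 rad in the jaws by pulling it against the lip. I combed the left lane, then the right. Then I straightened the rake on the outer face of the lip and set it down.

**Last checks (top camera):**
- **Nipples:** the visible edges of both rows are within about 0.03 rad of parallel to the lip. The rear nipples' centres are about 33–36 mm behind the lip, against the 55 mm limit.
- **Rake:** the head is about 4 mm and 3° of yaw from where it first stood, at the same height.
- **Bystanders:** the valve has not moved, and the carton reads within 4 mm of its start.

**Checks that failed or disagreed:**
- **Tilt restore:** the first straightening push fell short, and the repeat overshot to about -0.08 rad while pressing with about 22 N. The rake also took a slight sideways tilt in the jaws, which I corrected for when placing it.
- **Handle slope:** the final reading was spoiled by other pixels in the colour mask, so the rake's upright stance rests on the head and handle heights matching the start.
- **Tin:** my rough fixed-patch reading differs by about 20 mm between start and end (mostly height). I take that as noise in a crude measurement, as nothing went near the tin.

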